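# Make up the chilled garnish box for service

## Robot

A 6-joint arm with a two-finger parallel gripper is mounted at the origin on the work surface. World frame = base frame: x ahead of the robot, y to its left, z up, the work surface at z = 0. Lengths are in m, angles in rad, forces in N, time in s.
With the tool pointing down it reaches from about 0.275 to 0.825 m from the base axis. Payload 4.9 kg.
Tool frame: the origin (TCP) lies midway between the tips of the shut fingers; the grasp point (between the pads) lies 19 mm behind it (grip_point_offset is the distance from the TCP to the grasp point, in m); z points along the fingers, x is the direction in which the jaws open and shut, and the axes are right-handed (so a half turn about z gives the same grasp; the last joint's range is limited). The gripper opens to 85 mm and grips with 20 to 120 N. Pads are 22 mm wide; open, the fingers measure 114 mm over their backs; the gripper's body (76 mm by 85 mm) begins 54 mm behind the grasp point. The pads swing forward as they close: fully open they stand 13 mm farther back than shut.
Start: joints at [-1.271, 0.326, -0.193, 1.052, 0, 1.437], TCP at [0.231, -0.499, 0.231] pointing down, gripper open.
Joint ranges: [-2.65, 2.65], [-0.97, 1.79], [-1.3, 1.35], [-1.93, 2.1], [-1.47, 1.37], [-3.14, 3.14]. Speed limits (rad/s): [2.57, 2.57, 3.14, 3.14, 3.14, 3.14].

## Interface

Orientations are given as a rotation vector (axis times angle).
In Python, from cell import * gives the robot as it stands. Calls block until the motion is done:
- movep(position, orientation): joint-space move of the TCP to a pose.
- move_l(position, velocity=0.15, rot=None, until_force=None): straight line of the TCP; rot=None keeps the orientation; velocity is the mean speed in m/s. With until_force (N) it stops when the force on the tool has changed by that much, and returns True; else False.
- set_joints(angles): joint-space move.
- let_go() and grab(newtons=None): open the fingers fully, or close them until they stop; newtons is the grip in N (None keeps the last).
- sleep(seconds).
- ik(position, orientation): joint angles nearest the present ones, or None.
- get_state(): the state.
- grab_frame(name): name is "side" or "top" or "wrist"; returns a dict with "img" (400x640x3 uint8, red, green, blue), "fx", "fy", "cx", "cy" (pixels), "cam_to_world" (4x4, takes a point from camera to world coordinates); the wrist camera has in their place "T_tool_cam" (4x4, takes a point from camera to tool coordinates, whose origin is the TCP and whose axes are the tool frame's). Camera axes: x right, y down, z forward; pixel columns grow to the right and rows downward; lengths in m; the calibration is good to about 2 mm. A picture is of the moment at which its call begins: read the wrist's pose just before it. There is no depth.
A pose or a line that the arm cannot do raises MotionError and nothing moves.
- sign_off(): hands the job in, once; it reports no verdict.
Trained networks look in the newest picture that a camera, given by its name, has taken for a name from the list of things; names that differ only in an ending like _2 or _b are one class to them, and where a whole thing is asked for, a point or a joint stands for the part that bears it (a point fixed in the world has none). Each returns a list of dicts, best first, with "score" (0 to 1); they miss things now and then, are a little off and sometimes report something else, mostly with a low value. They report only what shows in the picture. A call takes as long as a camera call. They do not tell look-alikes from the thing itself.
- spot_in(camera, name): "centre" ([column, row] in pixels, amid what is visible of it).
- silhouettes(camera, name): "mask" (400x640 bool, what is visible of it) and "centre" ([column, row] in pixels, amid what is visible of it).
- tip_of(camera, name): "centre" ([column, row] in pixels: a listed point, or the origin of a listed thing).
The state is a dict: "clock": time; "q": joint angles; "joint_velocities": joint speeds; "tau": joint torques, N m; "position": TCP position; "eef_rot": TCP orientation; "contact_force": force on the tool from outside, world axes, zero at the start; "wrist_torque": the same for the moment, N m; "finger_gap": opening from 0.0 (shut) to 1.0 (fully open).
Only numpy, scipy, OpenCV 4.12 (cv2) and the standard library are available. Lean on these libraries where they do the work, as an engineer would, in place of code of your own. Each camera call takes 0.05 s, during which the arm holds its last target. There are 200 camera calls.

## Task

Make up the garnish box on the bar for service: lay the freezer block flat on the bottom of its well, hang the two-compartment insert in the box over it so that its flange sits flat on the box's rim, then put the lid on squarely and fully down. Set each part down rather than dropping it, and leave the bottle, the shaker tin and the cup standing where they are.

Things in the scene. Friction and masses are not known exactly. Their poses are not given: they have to be found in the camera images.
- garnish_box: Chilled garnish box: open rectangular black box with a steel-lined well, 180 mm long (x) by 146 wide (y) by 62 high, fixed to the bar top. Walls 8 mm; the well inside is 164 x 130 mm, its floor 10 mm above the underside, 52 mm deep to the flat rim. Origin: centre of the underside, z up. Half-turn symmetric. The block lies in the well with 8 mm play at each end, 13 at each side.
- cold_block: Freezer block: flat rigid white plastic block, 148 mm long (x) by 104 wide (y) by 22 thick, 0.2 to 0.5 kg, lying flat on the bar. A hand-grip notch 64 mm long and 28 mm deep in the middle of each long side leaves a waist 48 mm wide (across y), straight for 40 mm, through the full thickness: grip it there from above. Origin: centre of the underside, z up.
- insert: Insert: shallow grey plastic tray, upright, 0.15 to 0.3 kg, 32 mm high, flange 178 mm long (x) by 144 wide (y) and 4 thick at the very top. Body under the flange 158 x 124 mm tapering to 153 x 119: 3 mm play per side in the well. Origin: centre of the underside, z up. Half-turn symmetric. Hung on the box's rim, its origin is 34 mm above the box's origin, 2 mm clear of the block.
- insert_divider (a point): Middle of the top edge of the insert's straight divider, 30 mm above the insert's underside, axes as the insert's. The divider is 14 mm thick (across x), 116 mm long (along y), and parts the tray into two empty compartments 66 mm (x) by 112 mm (y) with floors 3 mm above the underside: grip it from above, one finger in each compartment.
- lid: Lid: flat black plastic lid, 194 mm long (x) by 160 wide (y), 0.18 to 0.37 kg, right way up on its downturned skirt. Skirt 12 mm deep, inside 188 x 154 mm: goes round the box's rim with 4 mm play per side. Top of plate 18 mm above the underside. Origin: centre of the skirt's lower edge, z up. Half-turn symmetric. Fully down on the insert's flange, its origin is 54 mm above the box's.
- lid_handle (a point): Middle of the bar of the lid's steel handle, 46 mm above the lid's underside, axes as the lid's. The bar is 100 mm long (along x), 14 thick (across y) and 12 high (40 to 52 mm above the underside), on posts 43 mm either side of the middle, with free space beneath: grip it across its thickness from above.
- bottle: A square amber spirit bottle, 82 x 82 mm, 240 mm high, standing at the right of the work; bystander, to be left alone. Origin: centre of the underside.
- tin: An open steel shaker tin, 84 mm across the mouth, 135 mm high, standing at the far left; bystander, to be left alone. Origin: centre of the underside.
- cup: A white ceramic cup without a handle, 76 mm across the mouth, 65 mm high, standing at the far side; bystander, to be left alone. Origin: centre of the underside.
There are look-alikes about, which are no part of the job. Of the things that look like the insert, the largest one is meant.

How it is judged:
By the outcome, as a careful person would: the job done as asked, in the order asked, and still so for the second after the job is handed in, with the robot touching nothing.
It also fails if it takes over 72 s, if anything falls off the work surface, if the arm or the gripper's body presses on something with over 40 N, if the wrist force passes 120 N, or if a joint passes its speed limit or range.

## Working session

There is one attempt and no reset: what is moved stays moved. The work goes in short steps, each a Python script; the robot and the scene stay as the last script left them, time stands still between calls to the robot, and variables do not carry over. Pictures are saved under pics/ and viewed, about 8 in all and at most 12, crops included, and the job is handed in when it is done.

```bash
mkdir -p pics; ls
python3 - <<'E'
from cell import *
import cv2,numpy as np
for n in("top","side"):
    f=grab_frame(n); cv2.imwrite(f"pics/{n}0.png",f["img"][:,:,::-1])
    print(n,f["fx"],f["fy"],f["cx"],f["cy"],np.round(f["cam_to_world"],3).tolist())
    for k in("garnish_box","cold_block","insert","lid","bottle","tin","cup"):
        print(k,[(np.round(d["centre"]).tolist(),round(d["score"],2),int(d["mask"].sum())) for d in silhouettes(n,k)])
s=get_state();print(s["clock"],s["eef_rot"])
E
```

```text
pics
top 455.3726579167653 455.3726579167653 313.3456610121702 195.59708395457682 [[0.013, -0.993, 0.118, 0.302], [-1.0, -0.014, -0.003, -0.086], [0.005, -0.118, -0.993, 1.603], [0.0, 0.0, 0.0, 1.0]]
garnish_box []
cold_block [([251.0, 198.0], 0.77, 1030)]
insert [([238.0, 143.0], 0.91, 923), ([197.0, 287.0], 0.69, 1058), ([189.0, 187.0], 0.58, 2070), ([451.0, 196.0], 0.53, 956)]
lid [([324.0, 192.0], 0.62, 2537)]
bottle [([451.0, 198.0], 0.76, 944)]
tin [([186.0, 128.0], 0.6, 699)]
cup [([284.0, 115.0], 0.63, 383)]
side 447.2105015687028 447.2105015687028 325.3660731963117 197.10673284595634 [[-0.82, -0.396, 0.414, -0.209], [-0.573, 0.57, -0.589, 0.83], [-0.003, -0.72, -0.694, 1.17], [0.0, 0.0, 0.0, 1.0]]
garnish_box [([348.0, 164.0], 0.83, 988)]
cold_block [([275.0, 243.0], 0.6, 1103)]
insert [([224.0, 228.0], 0.97, 809), ([322.0, 331.0], 0.71, 1372), ([218.0, 283.0], 0.61, 2280)]
lid [([317.0, 201.0], 0.87, 1719)]
bottle []
tin [([175.0, 243.0], 0.63, 1067)]
cup [([235.0, 189.0], 0.86, 420)]
0.8 [-2.64739519e+00  1.69135141e+00 -4.22756739e-06]
```

View pics/top0.png

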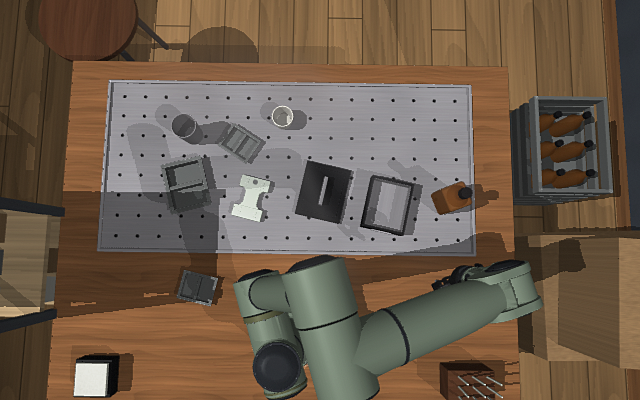

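View pics/side0.png

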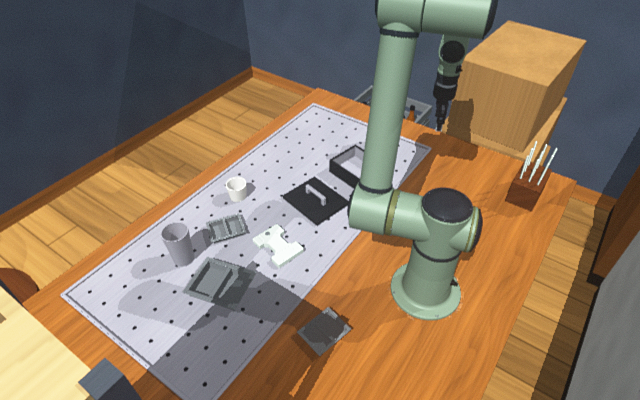

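The top view shows:
- **Box:** (391,205)
- **Lid:** (324,191)
- **Block:** (251,198)
- **Bystanders:** tin (184,127), cup (283,117) and bottle (453,198)

Insert candidates in the top view are the two-compartment tray at (188,184), which is the largest, a small tray at (241,143) and a small grey one at (198,287). I choose (188,184) and will confirm it in a close crop.

```bash
cat > h.py <<'E'
from cell import *
import cv2,numpy as np
from scipy.spatial.transform import Rotation as R
def down(yaw):
    c,s=np.cos(yaw),np.sin(yaw)
    return R.from_matrix(np.array([[c,s,0],[s,-c,0],[0,0,-1.]])).as_rotvec()
def frame(cam,save=None):
    s=get_state(); f=grab_frame(cam)
    if "T_tool_cam" in f:
        T=np.eye(4);T[:3,:3]=R.from_rotvec(s["eef_rot"]).as_matrix();T[:3,3]=s["position"];f["cam_to_world"]=T@f["T_tool_cam"]
    if save: cv2.imwrite(f"pics/{save}.png",f["img"][:,:,::-1])
    return f
def plane(f,px,z):
    px=np.asarray(px,float).reshape(-1,2); T=f["cam_to_world"]
    d=np.c_[(px[:,0]-f["cx"])/f["fx"],(px[:,1]-f["cy"])/f["fy"],np.ones(len(px))]@T[:3,:3].T
    return (T[:3,3]+d*((z-T[2,3])/d[:,2])[:,None])[:,:2]
def pix(f,p):
    T=np.linalg.inv(f["cam_to_world"]); c=T[:3,:3]@np.asarray(p,float)+T[:3,3]
    return np.array([f["fx"]*c[0]/c[2]+f["cx"],f["fy"]*c[1]/c[2]+f["cy"]])
def rects(f,cam,name,z):
    "silhouette laid on plane z -> (score, centre, long, short, yaw of long axis)"
    out=[]
    for d in silhouettes(cam,name):
        c=max(cv2.findContours(d["mask"].astype(np.uint8),cv2.RETR_EXTERNAL,cv2.CHAIN_APPROX_NONE)[0],key=cv2.contourArea)
        w=plane(f,c.reshape(-1,2),z); b=cv2.boxPoints(cv2.minAreaRect((w*1000).astype(np.float32)))/1000
        e=b[1]-b[0],b[2]-b[1]; l,s=(e if np.linalg.norm(e[0])>np.linalg.norm(e[1]) else e[::-1])
        a=np.arctan2(l[1],l[0]); a=(a+np.pi/2)%np.pi-np.pi/2
        out.append((round(d["score"],2),b.mean(0).round(4).tolist(),round(float(np.linalg.norm(l)),4),round(float(np.linalg.norm(s)),4),round(float(a),3)))
    return out
E
python3 - <<'E'
from h import *
f=frame("top")
for n,z in(("garnish_box",.062),("lid",.018),("cold_block",.022),("insert",.032),("bottle",.2),("tin",.135),("cup",.065)):print(n,rects(f,"top",n,z))
print("box",plane(f,[391,205],.062))
f=frame("wrist");print(f["fx"],f["fy"],f["cx"],f["cy"],f["T_tool_cam"].round(3).tolist())
E
```

```text
garnish_box [(0.79, [0.4546999931335449, -0.3402000069618225], 0.1891, 0.1529, -0.216)]
lid [(0.67, [0.5059999823570251, -0.12479999661445618], 0.1966, 0.1602, -0.241), (0.39, [0.49140000343322754, -0.5795999765396118], 0.1398, 0.0897, -1.194)]
cold_block [(0.64, [0.48089998960494995, 0.1264999955892563], 0.1505, 0.1069, -0.237)]
insert [(0.75, [0.5234000086784363, 0.3528999984264374], 0.1813, 0.1483, 0.255), (0.59, [0.6725999712944031, 0.17579999566078186], 0.1268, 0.1023, 0.991), (0.56, [0.17110000550746918, 0.2971999943256378], 0.1221, 0.1007, 1.368)]
bottle [(0.78, [0.4690000116825104, -0.5245000123977661], 0.1247, 0.0773, -1.2)]
tin [(0.65, [0.692300021648407, 0.3287000060081482], 0.1202, 0.0838, 0.805)]
cup [(0.55, [0.7563999891281128, 0.022700000554323196], 0.0822, 0.066, 0.019), (0.36, [0.7109000086784363, 0.34850001335144043], 0.1259, 0.0829, 0.805)]
box [[ 0.45649715 -0.35617924]]
307.93838833552655 307.93838833552655 321.6051439541721 201.6081782683956 [[1.0, -0.0, -0.0, 0.0], [0.001, 0.949, 0.316, -0.081], [0.0, -0.316, 0.949, -0.141], [0.0, 0.0, 0.0, 1.0]]
```

Run:
```python
from h import *
for n,p,a,z in(("garnish_box",(.455,-.345),-.216,.062),("lid",(.506,-.125),-.241,.018),("cold_block",(.481,.1265),-.237,.022)):
    movep([*p,.26],down(a+np.pi/2))
    f=frame("wrist","w_"+n); print(n,rects(f,"wrist",n,z)); s=get_state(); print(s["clock"],s["q"].round(2) if hasattr(s["q"],"round") else s["q"])
    if n=="lid": print([plane(f,d["centre"],.046).round(4).tolist() for d in tip_of("wrist","lid_handle")])
ims=[cv2.imread(f"pics/w_{n}.png") for n in("garnish_box","lid","cold_block")]
f=np.hstack([cv2.resize(i[60:330,140:500],None,fx=.74,fy=.74) for i in ims]);cv2.imwrite("pics/m1.png",f)
```

```text
garnish_box [(0.71, [0.45840001106262207, -0.3447999954223633], 0.1833, 0.1448, -0.214)]
3.0917 [-0.78  0.35 -0.09  1.14 -0.   -0.56]
lid [(0.56, [0.507099986076355, -0.12479999661445618], 0.1933, 0.1599, -0.215), (0.26, [0.4810999929904938, 0.12359999865293503], 0.1485, 0.1129, -0.24)]
4.0917 [-0.39  0.26 -0.22  1.1  -0.   -0.14]
[[[0.5093, -0.122]]]
cold_block [(0.67, [0.4803999960422516, 0.1281999945640564], 0.1452, 0.1025, -0.242)]
5.2333 [ 0.11  0.21 -0.27  1.09 -0.    0.35]
```

View pics/m1.png

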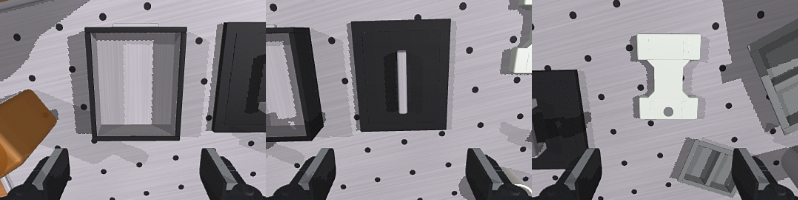

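Box, lid and block are clear in the montage, and their measured sizes match the spec (183x145, 193x160 and 145x103 mm). Next I grip the block at its waist and lay it in the well.

Run:
```python
from h import *
yb=np.pi/2-.24; x,y=.4805,.1275
movep([x,y,.08],down(yb)); move_l([x,y,.003],.12); grab(60)
s=get_state();print("gap",s["finger_gap"],s["clock"])
move_l([x,y,.16],.25); s=get_state();print("F",np.round(s["contact_force"],2),s["finger_gap"])
bx,by,yw=.4575,-.3445,np.pi/2-.215
movep([bx,by,.16],down(yw)); move_l([bx,by,.026],.15)
print("touch",move_l([bx,by,.006],.03,until_force=4)); s=get_state();print(s["position"],np.round(s["contact_force"],2),s["clock"])
let_go(); move_l([bx,by,.12],.2); movep([bx,by,.26],down(-.215))
f=frame("wrist","w_box2"); print(rects(f,"wrist","garnish_box",.062),rects(f,"wrist","cold_block",.032),get_state()["clock"])
ix,iy=.5234,.3529
movep([ix,iy,.23],down(.255)); f=frame("wrist","w_ins"); print(rects(f,"wrist","insert",.032),get_state()["clock"])
print([plane(f,d["centre"],.03).round(4).tolist() for d in tip_of("wrist","insert_divider")])
ims=[cv2.imread(f"pics/w_{n}.png") for n in("box2","ins")]
cv2.imwrite("pics/m2.png",np.hstack([i[:330,130:530] for i in ims]))
```

```text
gap 0.5452817238543534 7.2167
F [-1.26  0.04 -3.83] 0.5436782552437379
touch True
[ 0.45775126 -0.34494223  0.01400265] [-0.15  1.35  3.3 ] 11.2333
[(0.87, [0.4611000120639801, -0.3434000015258789], 0.179, 0.145, -0.214)] [(0.64, [0.45910000801086426, -0.34279999136924744], 0.1469, 0.1045, -0.225)] 13.9417
[(0.74, [0.20489999651908875, 0.3021000027656555], 0.1202, 0.0676, 1.432), (0.67, [0.66839998960495, 0.1842000037431717], 0.1153, 0.0993, 0.998), (0.56, [0.5242000222206116, 0.3546999990940094], 0.1785, 0.1442, 0.264)] 16.525
[[[0.1799, 0.3039]], [[0.5265, 0.3547]], [[0.6689, 0.1755]]]
```

View pics/m2.png

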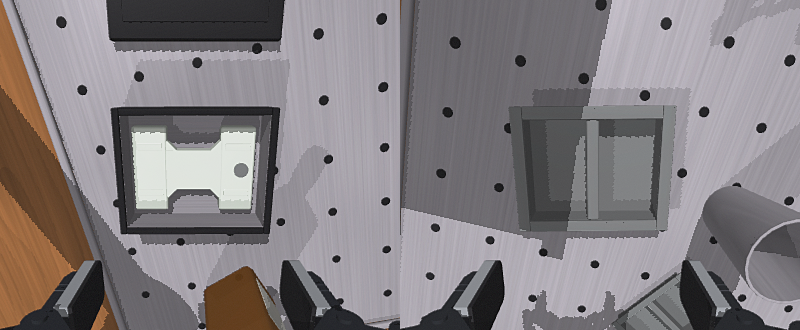

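The block lies flat in the well: it touched at 14 mm TCP, against 13 expected. The chosen tray measures 178.5x144 mm with one divider, so it is the real insert. Comparing the two box views also cancels the camera bias. Next is the insert.

Run:
```python
from h import *
ix,iy,a=.5238,.3532,.262; zi=.008
movep([ix,iy,.07],down(a)); move_l([ix,iy,zi],.1); grab(60)
s=get_state();print("gap",s["finger_gap"],s["clock"],np.round(s["contact_force"],2))
move_l([ix,iy,.18],.25); s=get_state();print("F",np.round(s["contact_force"],2),np.round(s["wrist_torque"],2),s["finger_gap"])
bx,by,w=.4604,-.3453,-.214
movep([bx,by,.16],down(w)); move_l([bx,by,zi+.066],.2)
f=frame("wrist","w_hover"); g=frame("side","s_hover")
t=move_l([bx,by,zi+.031],.03,until_force=6); s=get_state()
print("touch",t,s["position"],np.round(s["contact_force"],2),np.round(s["wrist_torque"],2),s["clock"])
frame("wrist","w_touch"); g=frame("side","s_touch")
cv2.imwrite("pics/m3.png",np.hstack([cv2.imread("pics/w_touch.png")[:,120:520],cv2.resize(cv2.imread("pics/s_touch.png")[115:215,290:390],(400,400))]))
```

```text
gap 0.1442961294235837 18.675 [-0.14 -0.03  2.79]
F [ 0.25  0.27 -3.49] [-0.02  0.01 -0.03] 0.15166039492401473
touch True [ 0.46015784 -0.34509302  0.04237303] [-0.95  0.17  4.94] [ 0.05  0.06 -0.01] 23.6583
```

View pics/m3.png

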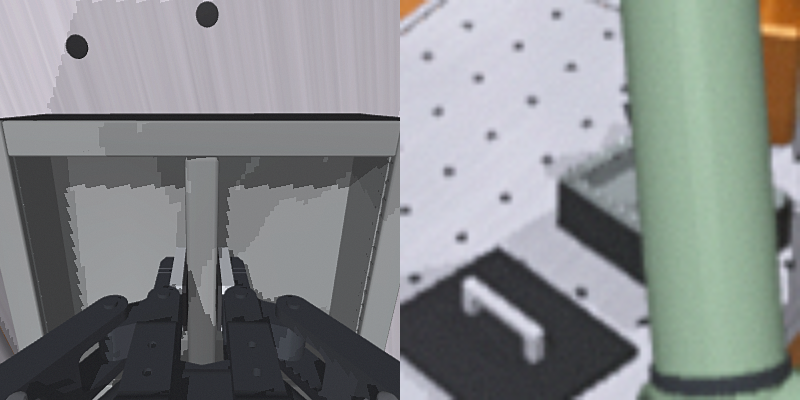

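The insert stopped at TCP z = 0.0424, with 0.042 expected for seated. In the picture the flange lies evenly over the rim (rows ~120). I'll release it and check.

Run:
```python
from h import *
bx,by,w=.4604,-.3453,-.214
let_go(); move_l([bx,by,.12],.2); movep([bx,by,.26],down(w+np.pi/2))
f=frame("wrist","w_seated"); print("box",rects(f,"wrist","garnish_box",.062),"ins",rects(f,"wrist","insert",.066))
lx,ly=.507,-.125
movep([lx,ly,.26],down(-.225+np.pi/2)); f=frame("wrist","w_lid2"); print(rects(f,"wrist","lid",.018),get_state()["clock"])
print([plane(f,d["centre"],.046).round(4).tolist() for d in tip_of("wrist","lid_handle")])
# handle bar top (z=.052): brightest thing on the lid
g=cv2.cvtColor(f["img"],cv2.COLOR_RGB2GRAY); c=pix(f,[lx,ly,.05]).astype(int); sub=np.zeros_like(g); sub[c[1]-60:c[1]+60,c[0]-30:c[0]+30]=g[c[1]-60:c[1]+60,c[0]-30:c[0]+30]
n=np.argwhere(sub>110)[:,::-1]; wp=plane(f,n,.052); r=cv2.minAreaRect((wp*1000).astype(np.float32)); print("bar",r)
cv2.imwrite("pics/m4.png",np.hstack([cv2.imread(f"pics/w_{k}.png")[:330,130:530] for k in("seated","lid2")]))
```

```text
box [(0.88, [0.3707999885082245, -0.32580000162124634], 0.0651, 0.0058, 1.356)] ins [(0.8, [0.4596000015735626, -0.3441999852657318], 0.1775, 0.1429, -0.216)]
[(0.7, [0.5074999928474426, -0.1251000016927719], 0.1937, 0.1611, -0.217)] 27.55
[[[0.5079, -0.1232]]]
bar ((505.9771728515625, -124.10746002197266), (12.956917762756348, 100.10124206542969), 77.48434448242188)
```

View pics/m4.png

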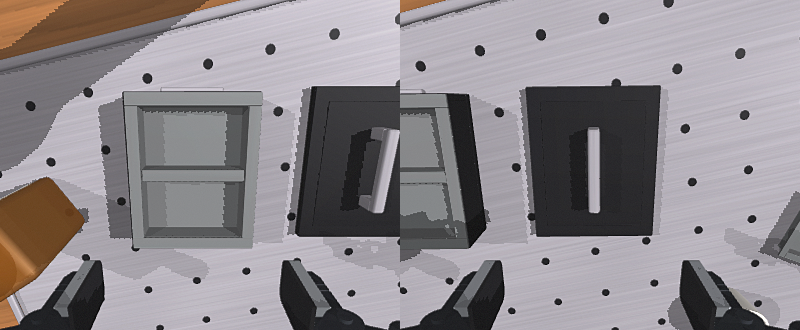

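The insert sits flat and squarely on the rim, at left in (125–263, 90–247), and measures 177.5x143 mm at rim height. Now the lid.

Run:
```python
from h import *
lx,ly=.507,-.1254; zl=.027; h=np.pi/2
movep([lx,ly,.09],down(h-.217)); move_l([lx,ly,zl],.12); grab(70)
s=get_state();print("gap",s["finger_gap"],np.round(s["contact_force"],2))
move_l([lx,ly,.2],.25); s=get_state();print("F",np.round(s["contact_force"],2),np.round(s["wrist_torque"],2),s["finger_gap"])
bx,by,w=.4597,-.3450,-.215
movep([bx,by,.2],down(h+w)); move_l([bx,by,zl+.075],.15)
t=move_l([bx,by,zl+.051],.03,until_force=6); s=get_state()
print("touch",t,s["position"],"exp z",zl+.054,np.round(s["contact_force"],2),np.round(s["wrist_torque"],2),s["clock"])
frame("wrist","w_lt"); frame("top","t_lt")
cv2.imwrite("pics/m5.png",np.hstack([cv2.imread("pics/w_lt.png")[:,120:520],cv2.resize(cv2.imread("pics/t_lt.png")[150:250,340:440],(400,400))]))
```

```text
gap 0.1492082044723842 [0.71 0.35 5.08]
F [ 0.19 -0.71 -2.52] [0.03 0.08 0.05] 0.14933443883948597
touch True [ 0.45940882 -0.34486734  0.08138261] exp z 0.081 [-0.53  0.68  4.5 ] [ 0.04  0.07 -0.02] 32.85
```

View pics/m5.png

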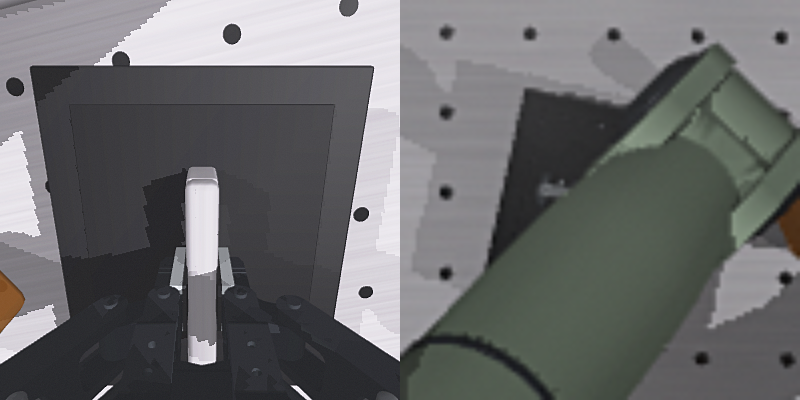

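The lid stopped at z = 0.0814 (0.081 is fully down) and looks level and square. I'll release it, retreat and check everything.

Run:
```python
from h import *
bx,by,w=.4597,-.3450,-.215
let_go(); move_l([bx,by,.16],.2); movep([bx,by,.29],down(np.pi/2+w))
f=frame("wrist","w_end"); print("lid",rects(f,"wrist","lid",.072))
movep([.42,.1,.3],down(np.pi/2)); f=frame("top","t_end"); frame("side","s_end")
for n,z in(("lid",.072),("bottle",.2),("tin",.135),("cup",.065)):print(n,rects(f,"top",n,z))
s=get_state();print(s["clock"],np.round(s["contact_force"],2))
cv2.imwrite("pics/m6.png",np.hstack([cv2.imread("pics/w_end.png")[:330,130:530],cv2.imread("pics/s_end.png")[60:390,120:520]]))
```

```text
lid [(0.66, [0.4593000113964081, -0.34540000557899475], 0.1921, 0.1595, -0.216)]
lid [(0.78, [0.45820000767707825, -0.3458000123500824], 0.2003, 0.1651, -0.234)]
bottle [(0.92, [0.46869999170303345, -0.5246999859809875], 0.1296, 0.079, -1.158)]
tin [(0.95, [0.692300021648407, 0.3287000060081482], 0.1202, 0.0791, 0.805)]
cup [(0.61, [0.7127000093460083, 0.34850001335144043], 0.1284, 0.0854, 0.805)]
36.825 [-0.19  0.14 -0.33]
```

View pics/m6.png

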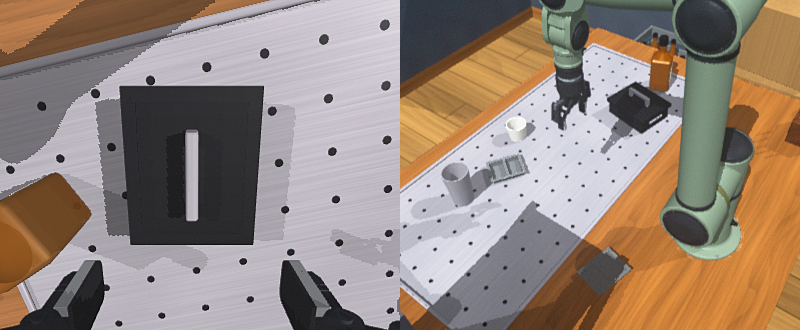

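The lid is square and fully down on the box (left, 120–263 × 86–244). In the side view the bottle, tin and cup are standing where they were, and the arm is clear.

```bash
python3 -c "
from cell import *
sign_off()"
```

```text
the job is handed in; nothing more can be done
```

The garnish box is made up and handed in at about 37 s on the robot's clock, well under the 72 s limit. I laid the freezer block in the well, hung the largest tray (the real insert) on the rim, then put the lid on, lowering each part until it touched before letting go.

| Part | TCP height at touch | Expected |
|---|---|---|
| Freezer block | 14.0 mm | 13 mm |
| Insert | 42.4 mm | 42 mm |
| Lid | 81.4 mm | 81 mm |

- **Lid:** the last wrist picture puts it within about 1 mm of the box's centre and 0.002 rad of its angle.
- **Bystanders:** the bottle and tin measured within 1 mm of where they started. In the last top picture the network mistook the tin for the cup, so I checked the cup by eye in the side picture. It is upright and in its place.
- **Disagreements:** one network reading of the box, taken once the insert covered it, was unusable and I ignored it. The top camera made the lid about 6 mm too large, probably because it also sees the box's side, but its centre and angle agreed to within about 1 mm and 0.02 rad.

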